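# Load two heat sinks into a spring-fed magazine

## Robot

A 7-joint arm with a two-finger parallel gripper is mounted at the origin on a cart in front of the work surface, level with it; the furniture and walls round the work are solid. World frame = base frame: x ahead of the robot, y to its left, z up, the work surface at z = 0. Lengths are in m, angles in rad, forces in N, time in s.
With the tool pointing down it reaches from about 0.4 to 0.875 m from the base axis. Payload 19.3 kg.
Tool frame: the origin (TCP) lies where the fingers leave the gripper's body, on its centre line; the fingertips stand bot.tip_reach ahead of it and the grasp point (between the pads) lies 54 mm ahead of it (bot.tip_reach is the distance from the TCP to the fingertips, in m); z points along the fingers, y is the line along which they close (so a half turn about z gives the same grasp; the last joint's range is limited). The gripper opens to 85 mm and grips with 20 to 120 N. Pads are 22 mm wide; open, the fingers measure 114 mm over their backs; the gripper's body (76 mm by 85 mm) begins 54 mm behind the grasp point. The pads swing forward as they close: fully open they stand 13 mm farther back than shut.
Start: joints at [1.183, 0.521, -0.036, 1.599, 0.021, 1.021, -0.113], TCP at [0.195, -0.594, 0.304] pointing down, gripper open.
Joint ranges: [-2.91, 2.91], [-0.3, 2.13], [-1.5, 1.42], [0.17, 2.43], [-1.26, 4.41], [0.16, 1.93], [-2.52, 2.52]. Speed limits (rad/s): [1.89, 1.89, 2.39, 2.39, 3.01, 3.01, 3.01].

## Interface

Orientations are given as [roll, pitch, yaw] about the fixed x, y, z axes, in that order (R = Rz(yaw) Ry(pitch) Rx(roll)).
In Python, from workcell import bot gives the robot as it stands. The module is installed in compiled form; this text tells all that it offers.
- The arm moves only by the shell command python3 -m jog 'ROWS' [FORCE]. ROWS is JSON, a list that holds one entry, the list of rows, each a list of 7 numbers: the shift along the tool's x, y, z in mm, then the turn, a rotation vector about the tool's x, y, z in rad, then the opening, from 0 (shut) to 1 (fully open). In form: [[[tx, ty, tz, wx, wy, wz, fingers], ...]]. A call has 1 to 5 rows; each row shifts and turns the commanded pose from where the row before left it, along the tool's axes as they then stand; what a row does not reach is not made up. A row lasts 1/10 s, in which the tool goes at most 50 mm and 8.59 degrees, less where a joint would pass 70% of its speed; a pose out of reach is approached as far as the arm can. A call is refused whole if a number of a shift passes 50 or a number of a turn 0.15, either way. A call with a gripper value outside its range is refused whole. The fingers move at their own pace and stop on an object; FORCE is the grip in N (left out, the last holds). Time passes only in rows, so rows that do not move let the fingers close. It gives the time, the measured TCP pose, the force, the opening and the grip force at its end, in the units of the state.
- bot.observe(): the state, without advancing time (a new reading comes with each control period).
- bot.grab_frame(name): name is "side" or "top" or "wrist"; returns a dict with "img" (400x640x3 uint8, red, green, blue), "intrinsics" (3x3 intrinsics, pixels), "k1" (the pictures are not rectified: a ray, as slopes to the right and down, at radius r is drawn at 1 + k1 r^2 times it, then the intrinsics apply), "R" (3x3) and "t" (3): a world point X has camera coordinates R X + t; the wrist camera has in their place "tool_from_camera" (4x4, takes a point from camera to tool coordinates, whose origin is the TCP and whose axes are the flange's). Camera axes: x right, y down, z forward; pixel columns grow to the right and rows downward; lengths in m; the calibration is good to about 2 mm. A picture is of the moment at which its call begins: read the wrist's pose just before it. There is no depth.
- bot.job_done(): hands the job in; it is judged then, once.
Trained networks look in a picture, given as the dict that the camera call returned (one of the last four; its "shot" number tells which), for a name from the list of things; names that differ only in an ending like _2 or _b are one class to them, and where a whole thing is asked for, a point or a joint stands for the part that bears it (a point fixed in the world has none). Each returns a list of dicts, best first, with "conf" (0 to 1); they miss things now and then, are a little off and sometimes report something else, mostly with a low value. They report only what shows in the picture. A call takes as long as a camera call. They do not tell look-alikes from the thing itself.
- bot.trace(query, picture): "region" (400x640 bool, what is visible of it).
- bot.spot_point(query, picture): "xyz" ([x, y, z] in m, in world coordinates, good to about 4 mm: a listed point, or the origin of a listed thing).
The state is a dict: "clock": time; "qpos": joint angles; "qd": joint speeds; "joint_efforts": joint torques, N m; "position": TCP position; "tool_rot": TCP orientation; "force": force on the tool from outside, world axes, zero at the start; "moment": the same for the moment, N m; "grip_width": finger opening in m; "finger_force": force on a finger pad.
Only numpy, scipy, OpenCV 4.12 (cv2) and the standard library are available. Lean on these libraries where they do the work, as an engineer would, in place of code of your own. Each camera call takes 0.05 s, during which the arm holds its last target. There are 200 camera calls.

## Task

Load both heat sinks into the spring-fed magazine, fins up, one on top of the other and in either order. Push each one straight down against the orange follower until it is below the two yellow spring catches and they have snapped out over it, then take the hand away.

Things in the scene. Friction and masses are not known exactly. Their poses are not given: they have to be found in the camera images.
- sink_1_centre (a point): Centre (half-way up) of one loose finned aluminium heat sink, 50 (its x) x 60 (its y) x 32 mm high, about 0.14 kg, standing fins up on the bench; z points up. Grip it across its 50 mm width; its top may be pressed. Half a turn makes no difference.
- sink_2_centre (a point): Centre (half-way up) of the other heat sink, same size and axes as the first.
- well (a point): Point on the upright axis of the magazine's well, 92 mm above the bench, level with the underside of the catches; z up. The well is 54 (x) x 64 mm (y), 2 mm clear round a heat sink set x along x (or turned by pi). A loaded heat sink has its top at this height; with two, the lower one is 32 mm deeper.
- mouth (a point): Top of the four aluminium corner angles that bound the well, on its axis, 28 mm above well; flares reach 9 mm higher. The well's two x sides are open, 38 mm wide, all the way down: free for fingers. The grey base (110 x 140 x 10 mm) is screwed down. A heat sink let go in the well stays upright in the angles, its underside about 11 mm above well.
- left_catch (a point): Tip of the yellow spring catch on the well's +y side, 25 mm from the axis, at its underside. 16 mm wide, slick, flat below, sloped above (4 to 14 mm up). A part pushed down drives it back (a few N); when the part's top is below, it springs out and holds it. Go some 4 mm below. Black housing 47 to 68 mm from the axis, 16 mm above the underside.
- right_catch (a point): Tip of the same kind of catch on the well's -y side.
- follower (a joint): Downward travel (m) of the orange follower plate in the well: 0 at the top (upper face level with well), 0.032 with one heat sink loaded, 0.064 with two, stop at 0.072. Its spring pushes up with about 5 N at the top, 150 N/m more below. Pressing a heat sink home takes roughly 4 to 15 N.
Mind the look-alikes: they are no part of the job. Leave any brown or turquoise look-alike of the part that bears sink_1_centre alone.

How it is judged:
On the way:
1. one heat sink is in the well, level, below the catches (top within 4 mm of their underside or lower) (((horizontal distance between sink_1_centre and well below 0.006 m and z of sink_1_centre in the frame of well below -0.012 m and angle between sink_1_centre's own z axis and vertical below 0.1 rad) or (horizontal distance between sink_2_centre and well below 0.006 m and z of sink_2_centre in the frame of well below -0.012 m and angle between sink_2_centre's own z axis and vertical below 0.1 rad))), for 0.2 s.
At the end, for the whole second after the job is handed in: Both heat sinks are stacked in the well, centred within 6 mm, fins up and level within 0.1 rad, the upper one's top no more than 4 mm above the catches' underside, the follower at rest and pushed down more than 58 mm (horizontal distance between each of sink_1_centre, sink_2_centre and well below 0.006 m and z of each of sink_1_centre, sink_2_centre in the frame of well below -0.012 m and angle between each of sink_1_centre, sink_2_centre's own z axis and vertical below 0.1 rad and value of joint follower above 0.058 m and velocity of joint follower between -0.01 and 0.01 m/s); the robot touches nothing.
It also fails if it takes over 72 s, if anything falls off the work surface, if the arm or the gripper's body presses on something with over 40 N, if the wrist force passes 120 N, or if a joint passes its speed limit or range.

## Working session

There is one attempt and no reset: what is moved stays moved. The work goes in short steps, Python scripts to look and compute and a shell command to move; the robot and the scene stay as the last step left them, time stands still between calls to the robot, and variables do not carry over. Pictures are saved under pics/ and viewed, at most 13 in all, crops included, and the job is handed in when it is done.

```bash
mkdir -p pics; cat > h.py <<'E'
import numpy as np, cv2
from workcell import bot
def st():
    s=bot.observe(); print({k:np.round(s[k],4).tolist() for k in ("clock","position","tool_rot","force","grip_width","finger_force","qpos")}); return s
def save(p,n): cv2.imwrite("pics/"+n+".png",p["img"][:,:,::-1])
E
python3 - <<'E'
from h import *
print(bot.tip_reach); st()
ims=[]
for c in ("side","top"):
    p=bot.grab_frame(c); save(p,c); ims.append(p["img"])
    for q in ("sink_1_centre","well","mouth","left_catch","right_catch"):
        for d in bot.spot_point(q,p): print(c,q,np.round(d["xyz"],4),round(d["conf"],2))
    for d in bot.trace("sink_1_centre",p):
        ys,xs=np.nonzero(d["region"]); print(c,"reg",xs.mean().round(),ys.mean().round(),len(xs),round(d["conf"],2),p["img"][d["region"]].mean(0).round())
E
```

```text
0.0726
{'clock': 0.0, 'position': [0.1952, -0.5935, 0.3033], 'tool_rot': [-3.1404, 0.0001, 0.3178], 'force': [0.2698, -0.214, -0.2967], 'grip_width': 0.0855, 'finger_force': 0.0, 'qpos': [1.1828, 0.5221, -0.0363, 1.6, 0.0212, 1.0211, -0.1128]}
side sink_1_centre [0.5092 0.1289 0.0133] 0.82
side sink_1_centre [ 0.5596 -0.0896  0.0147] 0.8
side sink_1_centre [0.5455 0.0172 0.0178] 0.66
side well [ 0.5303 -0.2838  0.0934] 0.64
side mouth [ 0.5321 -0.2872  0.1172] 0.82
side right_catch [ 0.5286 -0.3124  0.0912] 0.35
side reg 315.0 213.0 370 0.92 [121.  84.  62.]
side reg 296.0 257.0 538 0.88 [ 78. 157. 153.]
side reg 302.0 233.0 453 0.66 [161. 154. 148.]
top sink_1_centre [0.5496 0.0142 0.0142] 0.95
top sink_1_centre [0.507  0.1242 0.0113] 0.71
top sink_1_centre [ 0.5615 -0.0894  0.0126] 0.66
top sink_1_centre [ 0.5276 -0.3066  0.0934] 0.37
top well [ 0.5318 -0.2803  0.0907] 0.88
top well [ 0.5332 -0.2576  0.0921] 0.42
top mouth [ 0.529  -0.2865  0.1218] 0.59
top left_catch [ 0.5365 -0.2589  0.0924] 0.54
top right_catch [ 0.5321 -0.3079  0.0942] 0.45
top reg 352.0 186.0 365 0.94 [89. 54. 32.]
top reg 276.0 202.0 372 0.77 [ 48. 147. 145.]
top reg 314.0 189.0 462 0.59 [150. 149. 144.]
```

View pics/top.png

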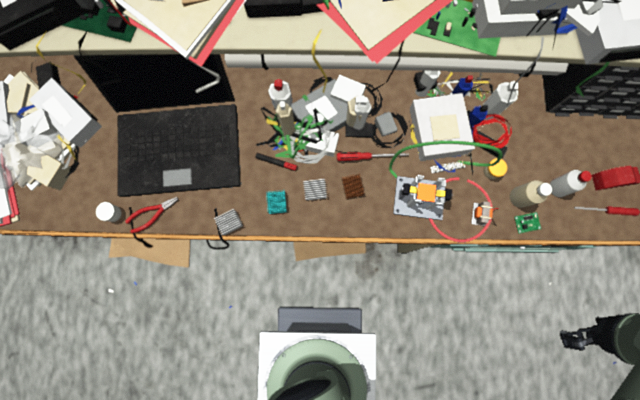

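View pics/side.png

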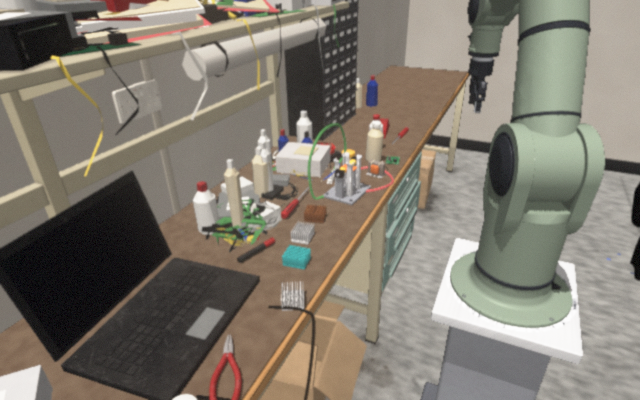

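The top view shows the two grey sinks at (315,189) and (229,222). The look-alikes are turquoise (277,202) and brown (353,186), and the magazine is at (425,195). A cable lies near the second sink.

```bash
cat >> h.py <<'E'
from scipy.spatial.transform import Rotation as Ro
def cam(p,s=None):
    "returns R (world->cam), t"
    if "R" in p: return np.array(p["R"]),np.array(p["t"])
    T=np.eye(4);T[:3,:3]=Ro.from_euler("xyz",s["tool_rot"]).as_matrix();T[:3,3]=s["position"]
    W=np.linalg.inv(T@np.array(p["tool_from_camera"])); return W[:3,:3],W[:3,3]
def dist(p): return np.array([p["k1"],0,0,0.])
def pix2z(p,uv,z,s=None):
    R,t=cam(p,s); K=np.array(p["intrinsics"]); n=np.array(uv,float).reshape(-1,2)
    x=(n-K[:2,2])/[K[0,0],K[1,1]]; x=cv2.undistortPoints(n.reshape(-1,1,2),K,dist(p)).reshape(-1,2)
    d=np.c_[x,np.ones(len(x))]@R; c=-R.T@t
    return c+d*((z-c[2])/d[:,2])[:,None]
def proj(p,X,s=None):
    R,t=cam(p,s); X=np.array(X,float).reshape(-1,3)
    return cv2.projectPoints(X,cv2.Rodrigues(R)[0],t,np.array(p["intrinsics"]),dist(p))[0].reshape(-1,2)
def go(pos=None,yaw=None):
    "tool-frame shift in mm (after the yaw turn) and wz"
    s=st(); y0=s["tool_rot"][2]; wz=0
    if yaw is not None:
        wz=-((yaw-y0+np.pi/2)%np.pi-np.pi/2)
    R=Ro.from_euler("xyz",s["tool_rot"]).as_matrix()
    if pos is not None: print("shift now",np.round(R.T@(np.array(pos)-s["position"])*1e3,1),"after turn",np.round((R@Ro.from_rotvec([0,0,wz]).as_matrix()).T@(np.array(pos)-s["position"])*1e3,1))
    print("wz",round(wz,4))
E
python3 - <<'E'
from h import *
p=bot.grab_frame("wrist"); print(np.round(p["tool_from_camera"],3).tolist(),np.round(p["intrinsics"],1).tolist(),p["k1"])
p=bot.grab_frame("top"); im=p["img"]
print(pix2z(p,[(229,222),(315,189),(425,195),(390,170),(480,240)],0.03).round(3).tolist())
b=cv2.resize(im[120:250,190:540][:,:,::-1],None,fx=2.28,fy=2.28,interpolation=cv2.INTER_CUBIC); cv2.imwrite("pics/topz.png",b)
go((0.45,-0.28,0.38),0.0)
go((0.45,-0.28,0.38),np.pi/2)
E
```

```text
[[-0.001, -0.945, -0.327, 0.085], [1.0, -0.001, 0.001, -0.0], [-0.001, -0.327, 0.945, -0.071], [0.0, 0.0, 0.0, 1.0]] [[301.0, 0.0, 324.5], [0.0, 301.0, 197.4], [0.0, 0.0, 1.0]] -0.03958477875301081
[[0.45, 0.25, 0.03], [0.548, 0.013, 0.03], [0.536, -0.296, 0.03], [0.607, -0.198, 0.03], [0.412, -0.448, 0.03]]
{'clock': 0.8, 'position': [0.1953, -0.5937, 0.3039], 'tool_rot': [-3.1416, -0.0, 0.3178], 'force': [0.2418, 0.1296, -0.3306], 'grip_width': 0.0856, 'finger_force': 0.0, 'qpos': [1.1828, 0.5214, -0.0363, 1.5995, 0.0212, 1.0211, -0.1128]}
shift now [ 340.  -218.4  -76.1] after turn [ 254.7 -313.7  -76.1]
wz 0.3178
{'clock': 0.8, 'position': [0.1953, -0.5937, 0.3039], 'tool_rot': [-3.1416, -0.0, 0.3178], 'force': [0.2418, 0.1296, -0.3306], 'grip_width': 0.0856, 'finger_force': 0.0, 'qpos': [1.1828, 0.5214, -0.0363, 1.5995, 0.0212, 1.0211, -0.1128]}
shift now [ 340.  -218.4  -76.1] after turn [313.7 254.7 -76.1]
wz -1.253
```

View pics/topz.png

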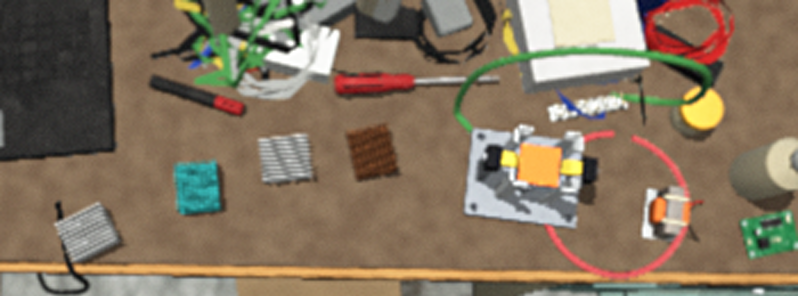

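The zoom shows the magazine at about (540,165) with its orange follower and yellow catches, and a green cable arch standing behind it. Sink 2, at (88,232), is turned about 25° with a cable close by. Next I'll move over the magazine to measure it with the wrist camera.

```bash

python3 -m jog '[[[43,-27,-20,0,0,0,1],[43,-27,-20,0,0,0,1],[43,-27,-20,0,0,0,1],[43,-27,-10,0,0,0,1],[43,-27,-6,0,0,0,1]]]'
python3 -m jog '[[[43,-27,0,0,0,0,1],[43,-27,0,0,0,0,1],[39,-29,0,0,0,0,1],[0,0,0,0,0,-0.14,1],[0,0,0,0,0,-0.14,1]]]'
python3 -m jog '[[[0,0,0,0,0,-0.14,1],[0,0,0,0,0,-0.14,1],[0,0,0,0,0,-0.14,1],[0,0,0,0,0,-0.14,1],[0,0,0,0,0,-0.14,1]]]'
python3 -m jog '[[[0,0,0,0,0,-0.14,1],[0,0,0,0,0,-0.13,1],[0,0,0,0,0,0,1],[0,0,0,0,0,0,1]]]'
python3 - <<'E'
from h import *
s=st(); p=bot.grab_frame("wrist"); save(p,"w1")
for q in ("well","mouth","left_catch","right_catch","follower"):
    for d in bot.spot_point(q,p): print(q,np.round(d["xyz"],4),round(d["conf"],2))
a=bot.grab_frame("side"); b=bot.grab_frame("top")
def ray(p,u):
    A=pix2z(p,[u],0)[0];B=pix2z(p,[u],.3)[0]; return A,(B-A)
A,u=ray(a,(325,125));B,v=ray(b,(449,142))
k=np.linalg.lstsq(np.c_[u,-v],B-A,rcond=None)[0]; print("arch",A+k[0]*u,B+k[1]*v)
E
```

```text
clock: 1.3
position: [0.3484, -0.4088, 0.3755]
tool_rot: [3.14, -0.001, 0.317]
force: [1.6, -0.7, -0.8]
grip_width: 0.0853
finger_force: 0.0
clock: 1.8
position: [0.4402, -0.292, 0.3745]
tool_rot: [3.141, -0.0, 0.606]
force: [-0.4, -0.4, -0.2]
grip_width: 0.0853
finger_force: 0.0
clock: 2.3
position: [0.4392, -0.2936, 0.3745]
tool_rot: [3.142, 0.0, 1.303]
force: [0.5, 0.2, -0.3]
grip_width: 0.0856
finger_force: 0.0
clock: 2.7
position: [0.4391, -0.2937, 0.3744]
tool_rot: [3.142, -0.0, 1.563]
force: [0.4, -0.1, -0.2]
grip_width: 0.0853
finger_force: 0.0
{'clock': 2.7, 'position': [0.4391, -0.2937, 0.3744], 'tool_rot': [3.1416, -0.0, 1.5635], 'force': [0.4175, -0.1435, -0.1511], 'grip_width': 0.0853, 'finger_force': 0.0, 'qpos': [0.7905, 0.3158, -0.4009, 1.7498, 0.1362, 1.1033, 0.3384]}
well [ 0.5384 -0.2853  0.0963] 0.66
mouth [ 0.5268 -0.2804  0.1248] 0.81
left_catch [ 0.5341 -0.2615  0.0881] 0.6
left_catch [ 0.5326 -0.2835  0.091 ] 0.51
right_catch [ 0.5286 -0.3069  0.0915] 0.87Traceback (most recent call last):
  File "<stdin>", line 4, in <module>
ValueError: it knows: left_catch, mouth, right_catch, sink_1_centre, sink_2_centre, well
```

View pics/w1.png

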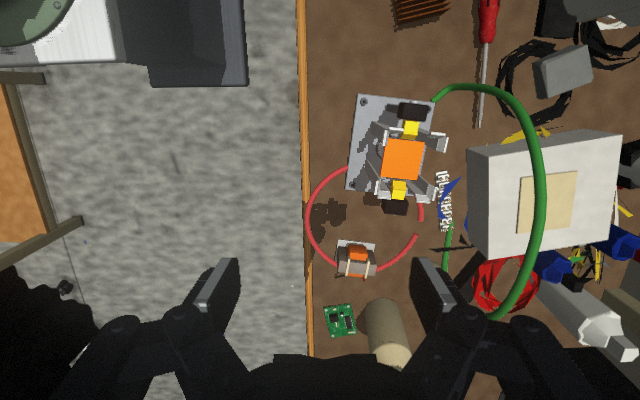

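The wrist view shows the follower at about (402,160), with the catches at (410,128) and (399,190). The magazine is turned slightly. I'll measure it by colour and check the arch height.

```bash
python3 - <<'E'
from h import *
s=st()
P={c:bot.grab_frame(c) for c in ("wrist","top","side")}
def comps(m,amin):
    n,l,st_,ce=cv2.connectedComponentsWithStats(m.astype(np.uint8)); return [(l==i,ce[i],st_[i,4]) for i in range(1,n) if st_[i,4]>=amin]
for c in ("wrist","top"):
    p=P[c]; h=cv2.cvtColor(p["img"],cv2.COLOR_RGB2HSV)
    S=s if c=="wrist" else None
    cen=proj(p,[0.531,-0.284,.092],S)[0]; print(c,cen)
    yy,xx=np.mgrid[:400,:640]; near=np.hypot(xx-cen[0],yy-cen[1])<(60 if c=="wrist" else 30)
    for nm,lo,hi in (("orange",8,18),("yellow",22,33)):
        m=near&(h[...,0]>=lo)&(h[...,0]<=hi)&(h[...,1]>150)&(h[...,2]>110)
        for mm,ce,a in comps(m,12 if c=="top" else 60):
            ct=max(cv2.findContours(mm.astype(np.uint8),0,1)[0],key=cv2.contourArea)[:,0]
            w=pix2z(p,ct,0.092 if nm=="orange" else .1,S)[:,:2]
            r=cv2.minAreaRect((w*1e3).astype(np.float32)); print(nm,a,ce.round(1),"rect",np.round(r[0],1),np.round(r[1],1),round(r[2],2))
def ray(p,u):
    A=pix2z(p,[u],0)[0];B=pix2z(p,[u],.3)[0]; return A,(B-A)
A,u=ray(P["side"],(325,125));B,v=ray(P["top"],(449,142))
k=np.linalg.lstsq(np.c_[u,-v],B-A,rcond=None)[0]; print("arch",A+k[0]*u,B+k[1]*v)
go((0.53,-0.34,0.36),np.pi/2-0.1)
E
```

```text
{'clock': 2.95, 'position': [0.4392, -0.2935, 0.3744], 'tool_rot': [-3.1415, 0.0, 1.5664], 'force': [0.1404, 0.8809, 0.8685], 'grip_width': 0.0855, 'finger_force': 0.0, 'qpos': [0.7901, 0.3159, -0.4011, 1.7498, 0.1363, 1.1033, 0.3408]}
wrist [400.91457798 159.7128942 ]
orange 1491 [401.4 159.1] rect [ 531.5 -283.7] [47.5 46.7] 83.62
yellow 261 [410.  130.1] rect [ 536.8 -248.3] [20.9 18.4] 80.68
yellow 264 [397.8 189.9] rect [ 527.9 -319.4] [24.5 17.8] 84.66
top [425.90318262 192.56025735]
orange 216 [427.1 192.2] rect [ 531.2 -284.3] [48.7 44.8] 86.26
yellow 13 [414.9 190.2] rect [ 534.7 -253. ] [ 9. 16.] 58.85
yellow 40 [440.  193.4] rect [ 527.6 -321.2] [13.5 24.7] 1.07
arch [ 0.62620129 -0.31637848  0.21449823] [ 0.63272027 -0.31392409  0.21587542]
{'clock': 3.1, 'position': [0.4392, -0.2935, 0.3744], 'tool_rot': [-3.1416, -0.0, 1.5673], 'force': [-0.2342, -0.9304, 0.162], 'grip_width': 0.0855, 'finger_force': 0.0, 'qpos': [0.7904, 0.3159, -0.4014, 1.7498, 0.1364, 1.1033, 0.3416]}
shift now [-46.1  90.9  14.4] after turn [-37.2  95.   14.4]
wz 0.0965
```

```bash

python3 -m jog '[[[39,14,0,0,0,0,1],[39,14,0,0,0,0,1],[39,14,5,0,0,0,1],[39,14,15,0,0,0,1],[39,14,20,0,0,0,1]]]' | head -2
python3 -m jog '[[[39,14,20,0,0,0,1],[39,14,24,0,0,0,1],[40,13,0,0,0,0,1],[0,0,0,0,0,0,1],[0,0,0,0,0,0,1]]]'
cat >> h.py <<'E'
def sinkfit(p,s,guess):
    "outline of the traced sink nearest guess; fits box 50x60x32 silhouette by IoU over x,y,yaw"
    from scipy.optimize import minimize
    best=None
    for d in bot.trace("sink_1_centre",p):
        ys,xs=np.nonzero(d["region"]); e=np.linalg.norm(pix2z(p,[(xs.mean(),ys.mean())],0.02,s)[0,:2]-guess[:2])
        if best is None or e<best[0]: best=(e,d["region"],d["conf"],len(xs))
    print("trace",best[0].round(4),best[2],best[3])
    reg=best[1]; C=np.array([[a,b,c] for a in(-.025,.025) for b in(-.03,.03) for c in(-.016,.016)])
    def sil(v):
        X=C@Ro.from_euler("z",v[2]).as_matrix().T+[v[0],v[1],.016]
        m=np.zeros((400*4,640*4),np.uint8); cv2.fillConvexPoly(m,np.round(cv2.convexHull(proj(p,X,s).astype(np.float32))*4+1.5).astype(int),1)
        return cv2.resize(m.astype(np.float32),(640,400),interpolation=cv2.INTER_AREA)
    f=lambda v:-np.minimum(m:=sil(v),reg).sum()/np.maximum(m,reg).sum()
    out=[]
    for y in np.arange(-1.5,1.6,.3):
        r=minimize(f,[guess[0],guess[1],y],method="Nelder-Mead",options=dict(initial_simplex=[[guess[0],guess[1],y],[guess[0]+.006,guess[1],y],[guess[0],guess[1]+.006,y],[guess[0],guess[1],y+.15]],xatol=1e-4,fatol=1e-4))
        out.append((r.fun,*r.x))
    out.sort()
    for o in out[:4]: print("fit",np.round(o,4))
    return reg
E
python3 - <<'E'
from h import *
s=st(); p=bot.grab_frame("wrist")
for d in bot.spot_point("sink_1_centre",p): print(np.round(d["xyz"],4),round(d["conf"],2))
sinkfit(p,s,(0.549,0.0145)); save(p,"w2")
E
```

```text
clock: 3.6
position: [0.5104, -0.0973, 0.3347]
clock: 4.1
position: [0.5512, 0.02, 0.2902]
tool_rot: [-3.141, -0.0, 1.569]
force: [0.9, 0.2, -0.2]
grip_width: 0.0852
finger_force: 0.0
{'clock': 4.1, 'position': [0.5512, 0.02, 0.2902], 'tool_rot': [-3.1412, -0.0002, 1.5693], 'force': [0.8999, 0.2118, -0.2228], 'grip_width': 0.0852, 'finger_force': 0.0, 'qpos': [0.2241, 0.4581, -0.4991, 1.7916, 0.2614, 0.9582, -0.3848]}
[ 0.5568 -0.091   0.014 ] 0.96
[0.5496 0.0162 0.0178] 0.63
trace 0.0049 0.85 2226
fit [-0.8902  0.5483  0.016   0.1478]
fit [-0.8874  0.5482  0.0158  0.1307]
fit [-0.8872  0.548   0.0173  0.1452]
fit [-0.8863  0.5479  0.0173  0.1387]
```

View pics/w2.png

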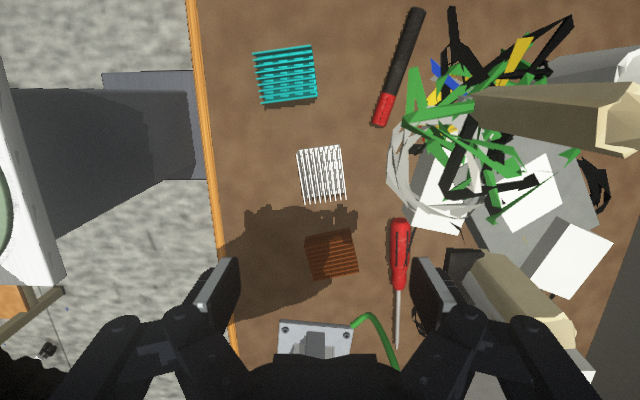

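The real sink 1 is the white one at (321,175), with its fins along the long side and a yaw of about +0.14. I'll turn, go lower and refine the fit.

```bash

python3 -m jog '[[[-4,-3,30,0,0,-0.14,1],[0,0,40,0,0,0,1],[0,0,40,0,0,0,1],[0,0,0,0,0,0,1],[0,0,0,0,0,0,1]]]'
python3 - <<'E'
from h import *
s=st(); p=bot.grab_frame("wrist")
for d in bot.spot_point("sink_1_centre",p): print(np.round(d["xyz"],4),round(d["conf"],2))
reg=sinkfit(p,s,(0.549,0.0155)); save(p,"w3")
ct=max(cv2.findContours(reg.astype(np.uint8),0,1)[0],key=cv2.contourArea); print(cv2.minAreaRect((pix2z(p,ct[:,0],.032,s)[:,:2]*1e3).astype(np.float32)))
go((.5483,.016,.082),np.pi/2+.14)
E
```

```text
clock: 4.75
position: [0.5483, 0.0146, 0.1813]
tool_rot: [-3.141, -0.0, 1.707]
force: [0.8, 0.2, -0.0]
grip_width: 0.0855
finger_force: 0.0
{'clock': 4.75, 'position': [0.5483, 0.0146, 0.1813], 'tool_rot': [-3.1412, -0.0, 1.7068], 'force': [0.7589, 0.2343, -0.0407], 'grip_width': 0.0855, 'finger_force': 0.0, 'qpos': [0.2036, 0.6032, -0.4677, 1.8878, 0.3884, 0.7413, -0.3478]}
[ 0.556  -0.09    0.0146] 0.92
[0.5116 0.1282 0.0185] 0.68
[0.5511 0.0172 0.0183] 0.59
trace 0.0041 0.64 4654
fit [-0.8924  0.5484  0.0157  0.1439]
fit [-0.8924  0.5484  0.0156  0.1391]
fit [-0.8924  0.5484  0.0156  0.1396]
fit [-0.8923  0.5483  0.0157  0.1437]
((548.0537109375, 19.41697120666504), (50.49073028564453, 66.19962310791016), 7.819211006164551)
{'clock': 4.9, 'position': [0.549, 0.0149, 0.1825], 'tool_rot': [3.1387, 0.0004, 1.7072], 'force': [0.3043, -0.1612, -0.7255], 'grip_width': 0.0855, 'finger_force': 0.0, 'qpos': [0.2034, 0.6012, -0.4681, 1.8874, 0.3888, 0.7405, -0.3482]}
shift now [  1.2  -0.8 100.5] after turn [  1.2  -0.8 100.5]
wz -0.0036
```

```bash

python3 -m jog '[[[1,0,30,0,0,0,1],[0,0,30,0,0,0,1],[0,0,25,0,0,0,1],[0,0,14,0,0,0,1],[0,0,0,0,0,0,1]]]' 60
python3 -m jog '[[[0,0,0,0,0,0,0.4],[0,0,0,0,0,0,0.3],[0,0,0,0,0,0,0.3],[0,0,0,0,0,0,0.3],[0,0,0,0,0,0,0.3]]]' 60
python3 -m jog '[[[0,0,0,0,0,0,0.3],[0,0,0,0,0,0,0.3],[0,0,-20,0,0,0,0.3],[0,0,-40,0,0,0,0.3],[0,0,-40,0,0,0,0.3]]]' 60
python3 - <<'E'
from h import *
s=st(); p=bot.grab_frame("wrist"); save(p,"w4")
go((.5315,-.284,.26),np.pi/2-.115)
E
```

```text
clock: 5.4
position: [0.5479, 0.0161, 0.0811]
tool_rot: [-3.141, 0.0, 1.708]
force: [-0.1, -0.1, -0.4]
grip_width: 0.0854
finger_force: 0.0
clock: 5.9
position: [0.5486, 0.016, 0.0829]
tool_rot: [3.14, 0.0, 1.707]
force: [-2.0, 0.0, 13.3]
grip_width: 0.0491
finger_force: 61.0
clock: 6.4
position: [0.5477, 0.0161, 0.183]
tool_rot: [-3.141, -0.0, 1.708]
force: [0.8, -0.6, -2.0]
grip_width: 0.0491
finger_force: 63.4
{'clock': 6.4, 'position': [0.5477, 0.0161, 0.183], 'tool_rot': [-3.141, -0.0002, 1.708], 'force': [0.8192, -0.5585, -1.9519], 'grip_width': 0.0491, 'finger_force': 63.4469, 'qpos': [0.2056, 0.6008, -0.4742, 1.888, 0.3901, 0.7454, -0.3512]}
{'clock': 6.45, 'position': [0.5499, 0.0165, 0.1891], 'tool_rot': [3.1349, 0.0006, 1.7079], 'force': [6.2739, 0.6718, 8.1687], 'grip_width': 0.0487, 'finger_force': 63.6921, 'qpos': [0.2077, 0.5922, -0.4775, 1.8834, 0.387, 0.7509, -0.3486]}
shift now [-295.2  -58.8  -71.1] after turn [-300.5   16.7  -71.1]
wz 0.2521
```

View pics/w4.png

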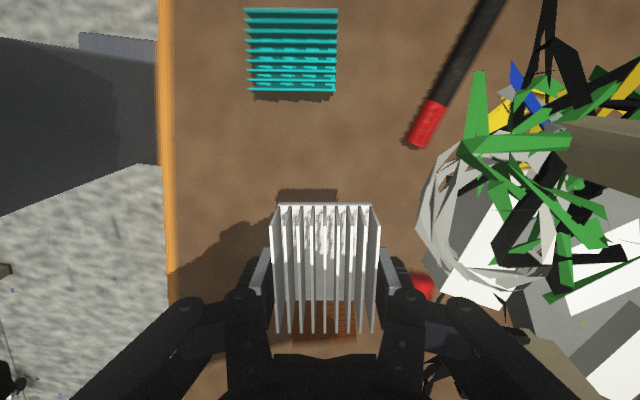

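Sink 1 is held centred: its edges run from about (275,204) to (378,333), which matches zero offset in hand. Now I'll carry it over the magazine.

```bash

python3 -m jog '[[[0,0,-35,0,0,0.12,0.3],[0,0,-36,0,0,0.132,0.3],[-25,2,0,0,0,0,0.3],[-40,2,0,0,0,0,0.3],[-45,3,0,0,0,0,0.3]]]' 60
python3 -m jog '[[[-45,3,0,0,0,0,0.3],[-45,2,0,0,0,0,0.3],[-45,2,0,0,0,0,0.3],[-35,2,0,0,0,0,0.3],[-20,1,0,0,0,0,0.3]]]'
python3 -m jog '[[[0,0,0,0,0,0,0.3],[0,0,0,0,0,0,0.3],[0,0,0,0,0,0,0.3]]]'
python3 - <<'E'
from h import *
s=st(); p=bot.grab_frame("wrist"); save(p,"w5")
for q in ("well","mouth","left_catch","right_catch"):
    for d in bot.spot_point(q,p): print(q,np.round(d["xyz"],4),round(d["conf"],2))
a=p["img"].copy()
c,sn=np.cos(-.115),np.sin(-.115)
for z in (.12,.092):
    X=[[.5315+c*x-sn*y,-.284+sn*x+c*y,z] for x,y in ((-.027,-.032),(.027,-.032),(.027,.032),(-.027,.032))]
    cv2.polylines(a,[np.round(proj(p,X,s)).astype(int)],True,(255,0,255) if z>.1 else (0,255,255))
cv2.imwrite("pics/w5b.png",a[...,::-1])
go((.5315,-.284,.22),np.pi/2-.115)
E
```

```text
clock: 6.95
position: [0.5423, -0.0944, 0.2536]
tool_rot: [3.14, -0.0, 1.458]
force: [0.5, -0.3, -1.4]
grip_width: 0.0485
finger_force: 63.7
clock: 7.45
position: [0.5294, -0.2874, 0.253]
tool_rot: [3.141, 0.001, 1.452]
force: [-0.2, -0.5, -1.3]
grip_width: 0.0485
finger_force: 63.7
clock: 7.75
position: [0.5307, -0.2828, 0.2528]
tool_rot: [3.141, -0.0, 1.457]
force: [-0.6, 0.2, -0.9]
grip_width: 0.0485
finger_force: 63.6
{'clock': 7.75, 'position': [0.5307, -0.2828, 0.2528], 'tool_rot': [3.1412, -0.0003, 1.457], 'force': [-0.5781, 0.2471, -0.945], 'grip_width': 0.0485, 'finger_force': 63.6348, 'qpos': [0.6702, 0.5661, -0.4039, 1.6997, 0.2656, 0.9299, 0.0491]}
well [ 0.5382 -0.2836  0.0924] 0.97
left_catch [ 0.5362 -0.2638  0.0889] 0.6
{'clock': 8.0, 'position': [0.5306, -0.2833, 0.2525], 'tool_rot': [3.1415, -0.0, 1.4566], 'force': [-0.1376, 0.304, -1.5618], 'grip_width': 0.0486, 'finger_force': 63.6347, 'qpos': [0.6703, 0.5667, -0.4032, 1.6993, 0.2658, 0.9298, 0.0494]}
shift now [-0.6  0.9 32.5] after turn [-0.6  0.9 32.5]
wz 0.0008
```

View pics/w5b.png

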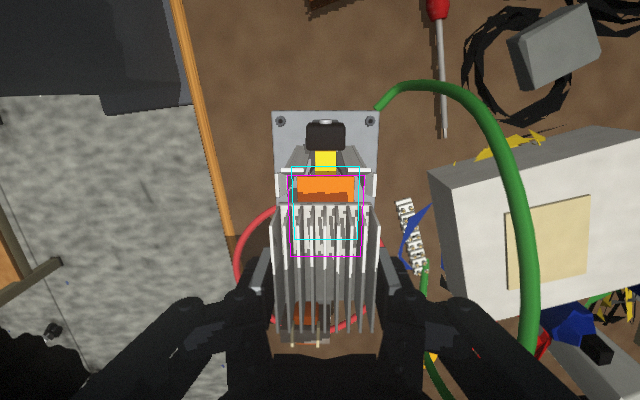

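The overlay matches the well: orange spans columns 296–355, the base 271–379 and the held sink 272–378, all centred at about 325. Lowering it now.

```bash

python3 -m jog '[[[-0.5,1,20,0,0,0,0.3],[0,0,12,0,0,0,0.3],[0,0,8,0,0,0,0.3],[0,0,6,0,0,0,0.3],[0,0,5,0,0,0,0.3]]]' 80
python3 -m jog '[[[0,0,4,0,0,0,0.3],[0,0,4,0,0,0,0.3],[0,0,4,0,0,0,0.3],[0,0,0,0,0,0,0.3]]]'
python3 -c "from h import *; go((.5315,-.284,.14),np.pi/2-.115)"
```

```text
clock: 8.5
position: [0.5315, -0.2845, 0.2011]
tool_rot: [-3.142, -0.0, 1.456]
force: [0.9, 0.1, -2.5]
grip_width: 0.0479
finger_force: 88.3
clock: 8.9
position: [0.5312, -0.2845, 0.189]
tool_rot: [-3.141, -0.0, 1.456]
force: [-0.4, 1.1, -2.1]
grip_width: 0.0486
finger_force: 88.3
{'clock': 8.9, 'position': [0.5312, -0.2845, 0.189], 'tool_rot': [-3.1411, -0.0002, 1.4557], 'force': [-0.412, 1.0781, -2.1385], 'grip_width': 0.0486, 'finger_force': 88.3355, 'qpos': [0.651, 0.6483, -0.3758, 1.7421, 0.3107, 0.8108, 0.0134]}
shift now [ 0.5  0.2 49. ] after turn [ 0.5  0.2 49. ]
wz -0.0001
```

Entered the mouth without side force. Pressing down now.

```bash

python3 -m jog '[[[0,0,5,0,0,0,0.3],[0,0,5,0,0,0,0.3],[0,0,5,0,0,0,0.3],[0,0,5,0,0,0,0.3],[0,0,5,0,0,0,0.3]]]' | grep -E "pos|force"
python3 -m jog '[[[0,0,5,0,0,0,0.3],[0,0,5,0,0,0,0.3],[0,0,4,0,0,0,0.3],[0,0,4,0,0,0,0.3],[0,0,4,0,0,0,0.3]]]' | grep -E "pos|force"
python3 -m jog '[[[0,0,3,0,0,0,0.3],[0,0,0,0,0,0,0.3],[0,0,0,0,0,0,0.3]]]'
python3 - <<'E'
from h import *
s=st(); p=bot.grab_frame("wrist"); save(p,"w6")
E
```

```text
position: [0.5315, -0.2846, 0.1642]
force: [-1.4, -0.1, 5.2]
finger_force: 89.2
position: [0.5315, -0.2846, 0.1423]
force: [-0.9, 0.2, 7.5]
finger_force: 89.6
clock: 10.2
position: [0.5316, -0.2845, 0.1394]
tool_rot: [3.141, 0.0, 1.456]
force: [-1.8, 0.6, 8.2]
grip_width: 0.0484
finger_force: 89.6
{'clock': 10.2, 'position': [0.5316, -0.2845, 0.1394], 'tool_rot': [3.1412, 0.0002, 1.4558], 'force': [-1.7749, 0.6212, 8.2046], 'grip_width': 0.0484, 'finger_force': 89.5747, 'qpos': [0.6314, 0.7173, -0.3484, 1.7655, 0.3476, 0.7194, -0.0168]}
```

View pics/w6.png

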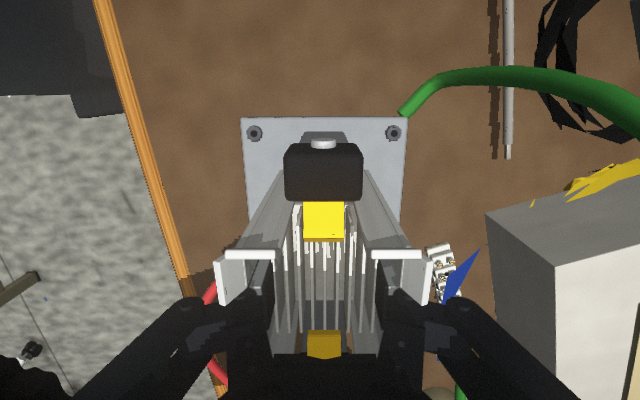

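Both yellow catches, at (324,220) and (323,343), overlap the fins. I'll press 2 mm more, check the tip position, then open slightly.

```bash

python3 -m jog '[[[0,0,2,0,0,0,0.3],[0,0,0,0,0,0,0.3],[0,0,0,0,0,0,0.6],[0,0,0,0,0,0,0.9],[0,0,0,0,0,0,0.9]]]'
python3 - <<'E'
from h import *
s=st(); p=bot.grab_frame("wrist"); save(p,"w7")
c,sn=np.cos(-.115),np.sin(-.115)
for y in (.025,.032,-.025,-.032): print(y,proj(p,[[.5315-sn*y,-.284+c*y,z] for z in (.092,.096)],s).round(0).tolist())
h=cv2.cvtColor(p["img"],cv2.COLOR_RGB2HSV); m=(h[...,0]>=20)&(h[...,0]<=33)&(h[...,1]>150)&(h[...,2]>90)
print("yellow rows at col 323:",np.nonzero(m[:,323])[0])
for c_ in ("top","side"):
  for d in bot.spot_point("sink_1_centre",bot.grab_frame(c_)): print(c_,np.round(d["xyz"],4),round(d["conf"],2))
st()
E
```

```text
clock: 10.75
position: [0.5313, -0.2845, 0.1371]
tool_rot: [-3.141, -0.0, 1.456]
force: [-0.2, 0.1, 0.3]
grip_width: 0.0763
finger_force: 0.0
{'clock': 10.75, 'position': [0.5313, -0.2845, 0.1371], 'tool_rot': [-3.1412, -0.0001, 1.4557], 'force': [-0.1709, 0.0725, 0.3497], 'grip_width': 0.0763, 'finger_force': 0.0, 'qpos': [0.6306, 0.7206, -0.3471, 1.7665, 0.349, 0.7159, -0.0179]}
0.025 [[324.0, 240.0], [324.0, 244.0]]
0.032 [[324.0, 225.0], [324.0, 229.0]]
-0.025 [[324.0, 332.0], [324.0, 338.0]]
-0.032 [[324.0, 343.0], [324.0, 349.0]]
yellow rows at col 323: [203 204 205 206 207 208 209 210 211 212 213 214 215 216 217 218 219 220
 221 222 223 224 225 226 227 228 229 230 231 232 233 234 235 236 237 238
 239 240 241 242 243 334 335 336 337 338 339 340 341 342 343 344 345 346
 347 348 349 350 351 352 353 354 355 356 357 358]
top [0.5077 0.1256 0.0138] 0.83
top [ 0.5617 -0.0934  0.0136] 0.57
top [ 0.5309 -0.2897  0.0697] 0.48
side [ 0.5617 -0.0907  0.0174] 0.85
side [0.5095 0.1273 0.0186] 0.78
side [ 0.5299 -0.2833  0.0773] 0.44
{'clock': 11.0, 'position': [0.5314, -0.2845, 0.1373], 'tool_rot': [-3.1415, -0.0001, 1.4557], 'force': [0.7508, 0.8113, -0.6076], 'grip_width': 0.0765, 'finger_force': 0.0, 'qpos': [0.6307, 0.7203, -0.3472, 1.7664, 0.349, 0.716, -0.0179]}
```

Both catch tips measure 25 mm from the axis, so they are out, and the force is zero: sink 1 is loaded. On to sink 2.

```bash

python3 -m jog '[[[0,0,-10,0,0,0,1],[0,0,-20,0,0,0,1],[0,0,-40,0,0,0,1],[0,0,-40,0,0,0,1],[20,-5,-20,0,0,0,1]]]' | grep -E "pos|force"
python3 -m jog '[[[43,-12,0,0,0,0,1],[43,-12,0,0,0,0,1],[43,-12,0,0,0,0,1],[43,-12,0,0,0,0,1],[43,-12,0,0,0,0,1]]]' | grep -E "pos|force"
python3 -m jog '[[[43,-12,0,0,0,0,1],[43,-12,0,0,0,0,1],[43,-12,0,0,0,0,1],[43,-12,0,0,0,0,1],[43,-12,0,0,0,0,1]]]' | grep -E "pos|force"
python3 -m jog '[[[43,-11,0,0,0,0,1],[25,-5,0,0,0,0,1],[0,0,0,0,0,0,1],[0,0,0,0,0,0,1],[0,0,0,0,0,0,1]]]'
python3 - <<'E'
from h import *
s=st(); p=bot.grab_frame("wrist"); save(p,"w8")
for d in bot.spot_point("sink_1_centre",p): print(np.round(d["xyz"],4),round(d["conf"],2))
sinkfit(p,s,(0.45,0.25))
E
```

```text
position: [0.5292, -0.2661, 0.2713]
force: [0.7, -0.0, 0.1]
finger_force: 0.0
position: [0.4932, -0.042, 0.2683]
force: [1.0, 1.9, -0.4]
finger_force: 0.0
position: [0.4583, 0.1786, 0.2683]
force: [1.1, -1.1, 0.1]
finger_force: 0.0
clock: 13.0
position: [0.451, 0.2451, 0.2676]
tool_rot: [3.141, 0.001, 1.455]
force: [0.9, -0.1, 0.4]
grip_width: 0.0858
finger_force: 0.0
{'clock': 13.0, 'position': [0.451, 0.2451, 0.2676], 'tool_rot': [3.1413, 0.0005, 1.4545], 'force': [0.8571, -0.116, 0.4006], 'grip_width': 0.0858, 'finger_force': 0.0, 'qpos': [-0.1974, 0.4354, -0.5448, 1.9083, 0.2893, 0.8758, -1.0045]}Traceback (most recent call last):
  File "<stdin>", line 4, in <module>
  File "h.py", line 36, in sinkfit
    print("trace",best[0].round(4),best[2],best[3])
                  ~~~~^^^
TypeError: 'NoneType' object is not subscriptable
```

View pics/w8.png

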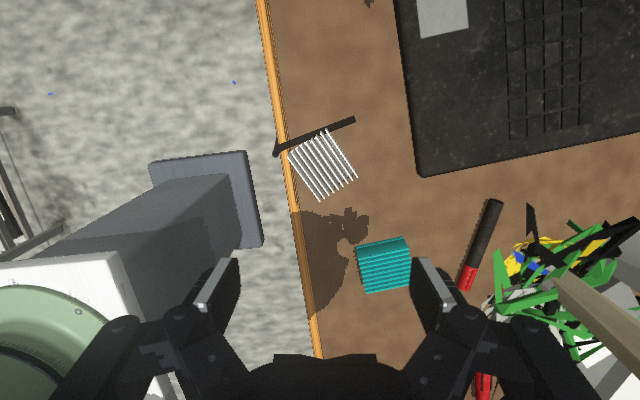

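Sink 2 is at (322,166), with its long side running from (357,178) to (325,130), which means the tool yaw must be about 2.04. The cable passes beyond its far edge, clear of the finger places. I'll turn, lower and fit.

```bash

python3 -m jog '[[[0,0,15,0,0,-0.147,1],[0,0,15,0,0,-0.147,1],[0,0,15,0,0,-0.147,1],[0,0,15,0,0,-0.147,1],[0,0,0,0,0,0,1]]]' | grep -E "pos|force"
python3 -m jog '[[[0,0,0,0,0,0,1],[0,0,0,0,0,0,1]]]' | grep -E "pos|force"
python3 - <<'E'
from h import *
s=st(); p=bot.grab_frame("wrist"); save(p,"w9")
for d in bot.spot_point("sink_1_centre",p): print(np.round(d["xyz"],4),round(d["conf"],2))
for d in bot.trace("sink_1_centre",p):
    ys,xs=np.nonzero(d["region"]); print("reg",xs.mean().round(),ys.mean().round(),len(xs),round(d["conf"],2))
try: sinkfit(p,s,(0.45,0.25))
except Exception as e: print(e)
E
```

```text
position: [0.4505, 0.2451, 0.206]
force: [-0.2, -0.8, 0.1]
finger_force: 0.0
position: [0.4511, 0.2462, 0.2082]
force: [0.1, -0.5, 0.5]
finger_force: 0.0
{'clock': 13.85, 'position': [0.4511, 0.2462, 0.2082], 'tool_rot': [3.1406, 0.0001, 2.0397], 'force': [0.1458, -0.5177, 0.5472], 'grip_width': 0.0857, 'finger_force': 0.0, 'qpos': [-0.138, 0.5483, -0.6411, 1.9539, 0.457, 0.7856, -0.5704]}
[0.5126 0.1273 0.0201] 0.77
reg 322.0 313.0 3506 0.66
trace 0.1387 0.66 3506
fit [-0.    0.45  0.25 -1.5 ]
fit [-0.    0.45  0.25 -1.2 ]
fit [-0.    0.45  0.25 -0.9 ]
fit [-0.    0.45  0.25 -0.6 ]
```

View pics/w9.png

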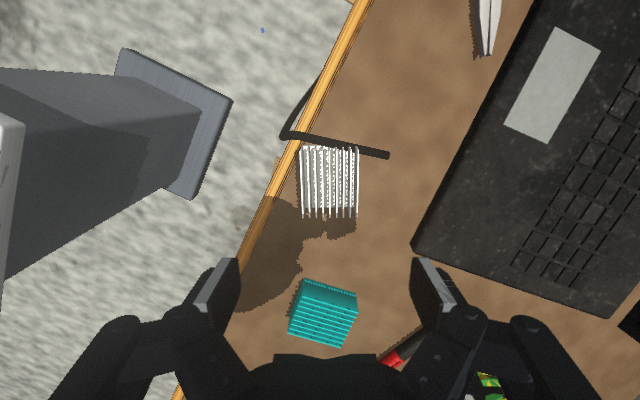

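Now aligned: the sink spans (299,147) to (357,217), and the cable lies on the bench past its far edge. I'll fit the box to its bright pixels, since the network missed it.

```bash

sed -i 's/^def sinkfit(p,s,guess):/def sinkfit(p,s,guess,reg=None):/; s/    for d in bot.trace("sink_1_centre",p):/    for d in (bot.trace("sink_1_centre",p) if reg is None else [dict(region=reg,conf=1)]):/' h.py
python3 - <<'E'
from h import *
s=st(); p=bot.grab_frame("wrist"); im=p["img"].astype(int)
m=((im.min(2)>125)&(im.max(2)-im.min(2)<30)).astype(np.uint8); m[:140]=0;m[225:]=0;m[:,:292]=0;m[:,365:]=0
m=cv2.morphologyEx(m,cv2.MORPH_CLOSE,np.ones((5,9)))
n,l,stt,ce=cv2.connectedComponentsWithStats(m); i=1+stt[1:,4].argmax(); print(stt[i],ce[i])
sinkfit(p,s,(0.45,0.25),l==i)
print("near top",pix2z(p,[(302,217),(357,217)],.032,s).round(4).tolist(),"far bottom",pix2z(p,[(299,147),(358,147)],0,s).round(4).tolist(),"far top",pix2z(p,[(299,147),(358,147)],.032,s).round(4).tolist())
p=bot.grab_frame("top")
for d in bot.spot_point("sink_2_centre",p): print(np.round(d["xyz"],4),round(d["conf"],2))
E
```

```text
{'clock': 14.05, 'position': [0.4509, 0.2464, 0.2079], 'tool_rot': [3.1408, 0.0002, 2.0426], 'force': [-0.2408, 0.0193, 0.1193], 'grip_width': 0.0854, 'finger_force': 0.0, 'qpos': [-0.1382, 0.5487, -0.6414, 1.9543, 0.4577, 0.7853, -0.5687]}
[ 300  145   60   73 4158] [329.15031265 181.27537278]
trace 0.0076 1 4158
fit [-0.9661  0.4507  0.2574  0.472 ]
fit [-0.9654  0.4508  0.2572  0.4752]
fit [-0.9647  0.4508  0.2571  0.4802]
fit [-0.9644  0.4507  0.2573  0.4652]
near top [[0.4425, 0.2203, 0.032], [0.4861, 0.2424, 0.032]] far bottom [[0.4135, 0.2693, 0.0], [0.4623, 0.2941, 0.0]] far top [[0.4134, 0.2753, 0.032], [0.4566, 0.2973, 0.032]]
[ 0.5285 -0.2895  0.0743] 0.33
```

The fit is good (IoU 0.97) and the width checks at 49 mm. Going down to grip.

```bash

python3 -m jog '[[[10,5,30,0,0,0,1],[0,0,30,0,0,0,1],[0,0,30,0,0,0,1],[0,0,22,0,0,0,1],[0,0,9,0,0,0,1]]]' 80 | grep -E "pos|force"
python3 -m jog '[[[0,0,0,0,0,0,0.8],[0,0,0,0,0,0,0.4],[0,0,0,0,0,0,0.3],[0,0,0,0,0,0,0.3],[0,0,0,0,0,0,0.3]]]' | grep -E "pos|force|width"
python3 -m jog '[[[0,0,0,0,0,0,0.3],[0,0,-10,0,0,0,0.3],[0,0,-30,0,0,0,0.3],[0,0,-45,0,0,0,0.3],[0,0,-45,0,0,0,0.3]]]' | grep -E "pos|force|width"
python3 -m jog '[[[0,0,-45,0,0,0,0.3],[0,0,0,0,0,0,0.3],[0,0,0,0,0,0,0.3]]]'
python3 - <<'E'
from h import *
s=st(); p=bot.grab_frame("wrist"); save(p,"w10")
go((.5315,-.284,.27),np.pi/2-.115)
E
```

```text
position: [0.45, 0.2572, 0.0847]
force: [-0.9, 0.4, 0.2]
finger_force: 0.0
position: [0.4511, 0.2577, 0.0879]
force: [-2.7, -0.4, 10.1]
grip_width: 0.0483
finger_force: 81.8
position: [0.4502, 0.2573, 0.2189]
force: [1.8, -0.1, -0.5]
grip_width: 0.0481
finger_force: 83.5
clock: 16.0
position: [0.451, 0.2572, 0.2631]
tool_rot: [3.139, 0.001, 2.043]
force: [0.1, -0.5, -1.7]
grip_width: 0.048
finger_force: 83.6
{'clock': 16.0, 'position': [0.451, 0.2572, 0.2631], 'tool_rot': [3.1389, 0.0006, 2.0432], 'force': [0.1388, -0.5022, -1.6582], 'grip_width': 0.048, 'finger_force': 83.6261, 'qpos': [-0.1121, 0.4809, -0.695, 1.8949, 0.3892, 0.9011, -0.5248]}
{'clock': 16.05, 'position': [0.4506, 0.257, 0.2618], 'tool_rot': [3.1411, 0.0005, 2.0433], 'force': [-0.0378, -0.0835, -1.8869], 'grip_width': 0.0482, 'finger_force': 83.6258, 'qpos': [-0.1127, 0.4828, -0.6942, 1.8958, 0.3895, 0.9006, -0.5251]}
shift now [-518.5 -174.2   -8. ] after turn [-528.1  142.5   -8. ]
wz 0.5875
```

View pics/w10.png

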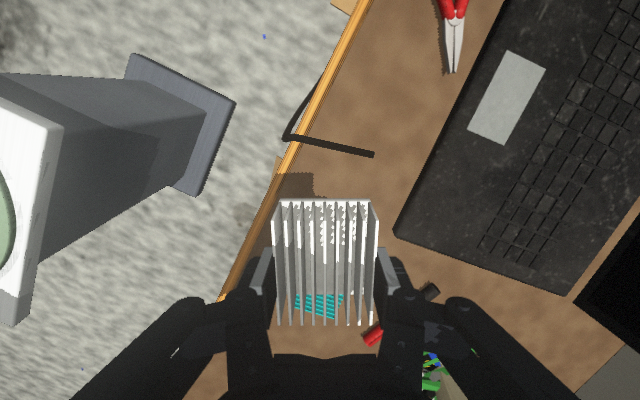

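Sink 2 is held centred; its near edge at row 325 matches a top 56 mm below the TCP. Carrying it over the magazine.

```bash

python3 -m jog '[[[0,0,-2,0,0,0.147,0.3],[0,0,-2,0,0,0.147,0.3],[0,0,-2,0,0,0.147,0.3],[0,0,-2,0,0,0.147,0.3],[-25,7,0,0,0,0,0.3]]]' | grep -E "pos|force"
python3 -m jog '[[[-44,12,0,0,0,0,0.3],[-44,12,0,0,0,0,0.3],[-44,12,0,0,0,0,0.3],[-44,12,0,0,0,0,0.3],[-44,12,0,0,0,0,0.3]]]' | grep -E "pos|force"
python3 -m jog '[[[-44,12,0,0,0,0,0.3],[-44,12,0,0,0,0,0.3],[-44,12,0,0,0,0,0.3],[-44,12,0,0,0,0,0.3],[-44,12,0,0,0,0,0.3]]]' | grep -E "pos|force"
python3 -m jog '[[[-40,10,0,0,0,0,0.3],[-22,5,0,0,0,0,0.3],[0,0,0,0,0,0,0.3],[0,0,0,0,0,0,0.3],[0,0,0,0,0,0,0.3]]]' | grep -E "pos|force|width"
python3 -c "from h import *; go((.5315,-.2843,.206),np.pi/2-.115); save(bot.grab_frame('wrist'),'w11')"
```

```text
position: [0.4536, 0.2341, 0.2688]
force: [1.0, -0.4, -0.4]
finger_force: 83.5
position: [0.4885, 0.0045, 0.2685]
force: [0.6, -0.3, -2.2]
finger_force: 83.5
position: [0.5229, -0.2208, 0.2683]
force: [1.4, 1.3, -0.3]
finger_force: 83.5
position: [0.5311, -0.2811, 0.2688]
force: [0.8, 0.9, -1.4]
grip_width: 0.0478
finger_force: 83.5
{'clock': 18.05, 'position': [0.5311, -0.2811, 0.2688], 'tool_rot': [-3.1404, -0.0009, 1.4572], 'force': [0.8454, 0.9307, -1.4078], 'grip_width': 0.0478, 'finger_force': 83.5154, 'qpos': [0.68, 0.5495, -0.4221, 1.6848, 0.2625, 0.9651, 0.0486]}
shift now [-3.2  0.8 62.8] after turn [-3.2  0.8 62.8]
wz 0.0014
```

```bash

python3 -m jog '[[[-3,1,25,0,0,0,0.3],[0,0,15,0,0,0,0.3],[0,0,10,0,0,0,0.3],[0,0,8,0,0,0,0.3],[0,0,5,0,0,0,0.3]]]' | grep -E "pos|force"
python3 -m jog '[[[0,0,4,0,0,0,0.3],[0,0,4,0,0,0,0.3],[0,0,4,0,0,0,0.3],[0,0,0,0,0,0,0.3]]]' 110 | grep -E "pos|force"
python3 -c "from h import *; go((.5315,-.2845,.142),np.pi/2-.115)"
```

```text
position: [0.5319, -0.2852, 0.2059]
force: [-0.4, 0.1, -0.9]
finger_force: 83.6
position: [0.5318, -0.2854, 0.1941]
force: [-1.1, 0.1, -2.0]
finger_force: 117.6
{'clock': 19.0, 'position': [0.5318, -0.2854, 0.1941], 'tool_rot': [-3.1412, -0.0001, 1.4558], 'force': [-1.1105, 0.1292, -2.0142], 'grip_width': 0.0476, 'finger_force': 117.6003, 'qpos': [0.6615, 0.6444, -0.3899, 1.7361, 0.3163, 0.824, 0.0101]}
shift now [ 0.9 -0.3 52.1] after turn [ 0.9 -0.3 52.1]
wz -0.0
```

```bash

python3 -m jog '[[[0.9,-0.3,5,0,0,0,0.3],[0,0,5,0,0,0,0.3],[0,0,5,0,0,0,0.3],[0,0,5,0,0,0,0.3],[0,0,5,0,0,0,0.3]]]' | grep -E "pos|force"
python3 -m jog '[[[0,0,5,0,0,0,0.3],[0,0,5,0,0,0,0.3],[0,0,5,0,0,0,0.3],[0,0,4,0,0,0,0.3],[0,0,4,0,0,0,0.3]]]' | grep -E "pos|force"
python3 -m jog '[[[0,0,4,0,0,0,0.3],[0,0,2,0,0,0,0.3],[0,0,0,0,0,0,0.3],[0,0,0,0,0,0,0.3]]]' | grep -E "pos|force"
python3 - <<'E'
from h import *
s=st(); p=bot.grab_frame("wrist"); save(p,"w12")
c,sn=np.cos(-.115),np.sin(-.115)
for y in (.025,.032,-.025,-.032): print(y,proj(p,[[.5315-sn*y,-.284+c*y,z] for z in (.092,.096)],s).round(0).tolist())
h=cv2.cvtColor(p["img"],cv2.COLOR_RGB2HSV); m=(h[...,0]>=20)&(h[...,0]<=33)&(h[...,1]>150)&(h[...,2]>90)
r=np.nonzero(m[:,323])[0]; print("yellow col 323:",[(g[0],g[-1]) for g in np.split(r,np.nonzero(np.diff(r)>3)[0]+1)])
E
```

```text
position: [0.5319, -0.2843, 0.1693]
force: [-0.5, 2.9, 9.1]
finger_force: 119.0
position: [0.532, -0.2844, 0.1465]
force: [-2.9, 3.1, 11.8]
finger_force: 119.4
position: [0.532, -0.2844, 0.1407]
force: [-1.8, 2.6, 13.8]
finger_force: 119.5
{'clock': 20.4, 'position': [0.532, -0.2844, 0.1407], 'tool_rot': [3.1411, 0.0, 1.4559], 'force': [-1.7682, 2.6452, 13.7846], 'grip_width': 0.0474, 'finger_force': 119.4704, 'qpos': [0.6388, 0.7173, -0.3601, 1.7638, 0.3568, 0.7248, -0.0246]}
0.025 [[322.0, 236.0], [322.0, 241.0]]
0.032 [[322.0, 222.0], [322.0, 226.0]]
-0.025 [[323.0, 327.0], [323.0, 333.0]]
-0.032 [[323.0, 338.0], [323.0, 344.0]]
yellow col 323: [(np.int64(201), np.int64(240)), (np.int64(329), np.int64(358))]
```

View pics/w12.png

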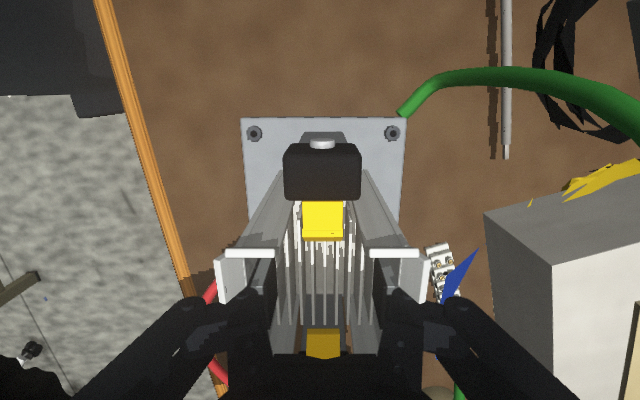

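Both catches, at (323,220) and (323,343), are out over the second sink with their tips at 25 mm. Releasing and withdrawing.

```bash

python3 -m jog '[[[0,0,0,0,0,0,0.6],[0,0,0,0,0,0,0.9],[0,0,0,0,0,0,0.9],[0,0,0,0,0,0,0.9],[0,0,0,0,0,0,0.9]]]' | grep -E "pos|force|width"
python3 -m jog '[[[0,0,-10,0,0,0,1],[0,0,-20,0,0,0,1],[0,0,-40,0,0,0,1],[0,0,-40,0,0,0,1],[0,0,-30,0,0,0,1]]]' | grep -E "pos|force"
python3 -m jog '[[[-30,0,-20,0,0,0,1],[-20,0,0,0,0,0,1],[0,0,0,0,0,0,1],[0,0,0,0,0,0,1],[0,0,0,0,0,0,1]]]' | grep -E "pos|force"
python3 - <<'E'
from h import *
s=st(); p=bot.grab_frame("wrist"); 
print([ (np.round(d["xyz"],4),round(d["conf"],2)) for c in ("side","top") for d in bot.spot_point("sink_1_centre",bot.grab_frame(c))])
cen=proj(p,[.5315,-.284,.1],s)[0].astype(int); print(cen)
x,y=max(cen[0]-100,0),max(cen[1]-90,0); cv2.imwrite("pics/w13.png",cv2.resize(p["img"][y:y+180,x:x+200,::-1],None,fx=3,fy=3))
E
```

```text
position: [0.5316, -0.2846, 0.1402]
force: [0.4, 0.5, 0.3]
grip_width: 0.0768
finger_force: 0.0
position: [0.5319, -0.2845, 0.2836]
force: [1.1, -0.8, -0.6]
finger_force: 0.0
position: [0.5261, -0.3333, 0.3005]
force: [0.3, 0.0, -0.6]
finger_force: 0.0
{'clock': 21.95, 'position': [0.5261, -0.3333, 0.3005], 'tool_rot': [-3.1415, -0.0005, 1.4568], 'force': [0.3274, 0.008, -0.5842], 'grip_width': 0.085, 'finger_force': 0.0, 'qpos': [0.7522, 0.5486, -0.4209, 1.5939, 0.2473, 1.0524, 0.1488]}
[(array([ 0.5608, -0.0903,  0.0163]), 0.91), (array([0.5086, 0.1261, 0.0161]), 0.61), (array([ 0.5334, -0.2847,  0.0443]), 0.4), (array([0.5081, 0.1263, 0.0136]), 0.9), (array([ 0.5615, -0.0894,  0.0139]), 0.82), (array([ 0.5333, -0.2897,  0.0416]), 0.45)]
[323 135]
```

View pics/w13.png

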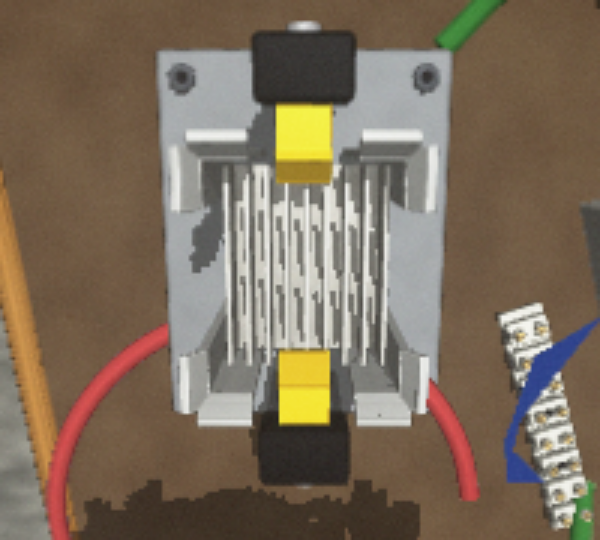

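The top sink sits level in the well, centred at about (305,265), with both catches over it. The hand is clear, so I'm handing in.

```bash
python3 -c "from workcell import bot; print(bot.job_done())"
```

```text
the job is handed in; nothing more can be done
None
```

Both heat sinks are stacked fins up in the magazine, with both catches out over the upper one in the last picture and the hand clear; I handed the job in at about 22 s, and no verdict came back.

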